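# Fit the retaining strap of a drilling jig under its headed stud

## Robot

A 6-joint arm with a two-finger parallel gripper is mounted at the origin on a cart in front of the work surface, level with it; the furniture and walls round the work are solid. World frame = base frame: x ahead of the robot, y to its left, z up, the work surface at z = 0. Lengths are in m, angles in degrees, forces in N, time in s.
With the tool pointing down it reaches from about 0.25 to 0.725 m from the base axis. Payload 9.7 kg.
Tool frame: the origin (TCP) lies at the very end of the fingers, on their centre line; the grasp point (between the pads) lies 19 mm behind it; y points along the fingers, x is the direction in which the jaws open and shut, and the axes are right-handed (so a half turn about y gives the same grasp; the last joint's range is limited). The gripper opens to 85 mm and grips with 20 to 120 N. Pads are 22 mm wide; open, the fingers measure 114 mm over their backs; the gripper's body (76 mm by 85 mm) begins 54 mm behind the grasp point. The pads swing forward as they close: fully open they stand 13 mm farther back than shut.
Start: joints at [-76.49, 4.979, 10.078, 95.1, 0, 90], TCP at [0.128, -0.535, 0.231] pointing down, gripper open.
Joint ranges: [-179.16, 179.16], [-48.56, 103.87], [-65.8, 70.77], [-126.05, 130.52], [-82.76, 87.17], [-180, 180]. Speed limits (degrees/s): [127.2, 127.2, 147.25, 180, 180, 180].

## Interface

Orientations are given as [roll, pitch, yaw] about the fixed x, y, z axes, in that order (R = Rz(yaw) Ry(pitch) Rx(roll)).
In Python, from workcell import bot gives the robot as it stands.
- The arm moves only by the shell command python3 -m jog 'ROWS' [FORCE]. ROWS is JSON, a list of rows, each an object with "rotation": the turn, a rotation vector about the world's x, y, z in degrees, a list of three; "travel": the shift along the world's x, y, z in mm, a list of three; "jaw": the gripper command: -1 is shut, 1 is fully open, values between are in proportion. In form: [{"rotation": [rx, ry, rz], "travel": [x, y, z], "jaw": jaw}, ...]. A call has 1 to 8 rows; each row shifts and turns the commanded pose from where the row before left it; what a row does not reach is not made up. A row lasts 1/8 s, in which the tool goes at most 62.5 mm and 10.7 degrees, less where a joint would pass 70% of its speed; a pose out of reach is approached as far as the arm can. A call with a gripper value outside its range is refused whole. The fingers move at their own pace and stop on an object; FORCE is the grip in N (left out, the last holds). Time passes only in rows, so rows that do not move let the fingers close. It gives the time, the measured TCP pose, the force and the opening at its end, in the units of the state.
- bot.get_obs(): the state, without advancing time (a new reading comes with each control period).
- bot.camera(name): name is "scene" or "top"; returns the picture (400x640x3 uint8, red, green, blue); there is no depth.
- bot.camera_params(name): a dict with "K" (3x3 intrinsics, pixels), "view" (4x4, takes a point from world to camera coordinates). Camera axes: x right, y up, looking along -z (the intrinsics and any distortion apply to the point x, -y, -z); pixel columns grow to the right and rows downward; lengths in m; the calibration is good to about 2 mm. A picture is of the moment at which its call begins. camera_params takes no time and is no camera call.
- bot.job_done(): hands the job in, once; it reports no verdict.
Trained networks look in the newest picture that a camera, given by its name, has taken for a name from the list of things; names that differ only in an ending like _2 or _b are one class to them, and where a whole thing is asked for, a point or a joint stands for the part that bears it (a point fixed in the world has none). Each returns a list of dicts, best first, with "score" (0 to 1); they miss things now and then, are a little off and sometimes report something else, mostly with a low value. They report only what shows in the picture. A call takes as long as a camera call.
- bot.recognise(camera, thing): "xy" ([column, row] in pixels, amid what is visible of it).
- bot.trace(camera, thing): "mask" (400x640 bool, what is visible of it) and "xy" ([column, row] in pixels, amid what is visible of it).
The state is a dict: "time": time; "q": joint angles; "qd": joint speeds; "joint_efforts": joint torques, N m; "ee_pos": TCP position; "tcp_rot": TCP orientation; "wrist_force": force on the tool from outside, world axes, zero at the start; "torque": the same for the moment, N m; "opening": finger opening in m.
Only numpy, scipy, OpenCV 4.12 (cv2) and the standard library are available. Lean on these libraries where they do the work, as an engineer would, in place of code of your own. Each camera call takes 0.05 s, during which the arm holds its last target.

## Task

Fit the loose retaining strap to the drilling jig so that it holds the bush down: tilt it to get the wide head of the stud through the eye, level it, and push it towards the stud so that its tail drops in front of the step of the keeper and the strap lies flat, caught under the head. Work gently by feel, as the stud may be clamped anywhere in its short slot; do not force the strap against the jig, and leave the steel ring, the orange drill case and the standing bolt near the work where they are.

Things in the scene. Friction and masses are not known exactly. Their poses are not given: they have to be found in the camera images.
- jig: Fixed drilling jig: dark steel base, mm in its frame: x -37..113, y -35..35, z 0..10. Origin: at bench height under the MIDDLE of the stud's slot; z up; x along the centre line from stud to keeper (roughly world -y). A bush (diameter 46, top z 28) is fixed at x 52. The fitted strap lies level, underside at z 30, on the stud's spacer and the keeper's rest, x directions matching.
- slot_mid (a point): Jig frame (0,0,44) mm, over the slot's middle; NOT the stud's true place: the headed stud is clamped in a slot along x, its axis at y 0 and anywhere in x -7.5..+7.5, different each time, fixed during the job: find it by feel or sight. Spacer diameter 42, z 10..30; neck diameter 8, z 30..44; flat round head diameter 46, z 44..48 (all move together).
- step_foot (a point): Jig frame (98,0,30) mm: foot of the keeper's step. Keeper: steel block 36 wide in y; flat rest at z 30 from x 86 to 98, then a step up, top z 35, x 98 to 112. The fitted strap's tail end lies on the rest in front of the step's face (then the strap's origin is at jig x -19..-2, depending on the stud).
- strap: Loose flat dark steel strap, about 160 g, 4 mm thick, 124 long, flat on the bench, grip up. Origin: centre of the eye, underside; z up; x to the tail (roughly world -y at the start). Frame, mm: oblong eye open x -15.2..15.2, y -28..28. Tip bar x -24.2..-15.2, far bar x 15.2..24.2, both 72 wide in y; tail 30 wide, to x 100.2. The eye (30.4) is narrower than the head (46): it passes only tilted, tail up.
- tip_edge (a point): Strap frame (-15.2,0,0) mm: lower inner edge of the tip bar. With the tail up about 30 deg, this edge goes down beside the head (side away from the keeper) to about jig z 38, then in under the head till it meets the neck; now the tail can be levelled past the head, under 2 mm to spare. Level at z 38 the strap clears head and step; it slides about 22 mm to jig -x till the far bar meets the neck.
- grip_top (a point): Strap frame (52,0,36) mm: top middle of the strap's grip, an upright bright steel block on the tail, x 34..70, 12 thick in y, standing on the strap (z 4 to 36); pinch it across y from above. Site axes as the strap's.
- ring_gauge: Bystander: plain steel ring 68 mm across, 20 mm high, origin at the centre of its underside. Leave alone.
- drill_case: Bystander: closed orange drill case, 96 x 135 x 33 mm, origin at the centre of its underside. Leave alone.
- bolt_3: Bystander: hex bolt standing on its head, 42 mm high, origin at the centre of its underside. Leave alone.

How it is judged:
By the outcome, as a careful person would: the job done as asked, in the order asked, and still so for the second after the job is handed in, with the robot touching nothing.
It also fails if it takes over 48 s, if anything falls off the work surface, if the arm or the gripper's body presses on something with over 40 N, if the wrist force passes 120 N, or if a joint passes its speed limit or range.

## Working session

There is one attempt and no reset: what is moved stays moved. The work goes in short steps, Python scripts to look and compute and a shell command to move; the robot and the scene stay as the last step left them, time stands still between calls to the robot, and variables do not carry over. Pictures are saved under pics/ and viewed, and the job is handed in when it is done.

```bash
ls; mkdir -p pics; python3 - <<'E'
from workcell import bot
import cv2
for n in ["scene","top"]:
    im=bot.camera(n); cv2.imwrite(f"pics/{n}0.png",im[:,:,::-1])
    p=bot.camera_params(n); print(n,p)
o=bot.get_obs(); print(o)
E
```

```text
pics
scene {'K': array([[483.86976434,   0.        , 317.65268209],
       [  0.        , 483.86976434, 194.48054707],
       [  0.        ,   0.        ,   1.        ]]), 'view': array([[ 0.90860554, -0.41755408, -0.00919517, -0.5352148 ],
       [ 0.28947442,  0.61372617,  0.7345371 , -0.07729057],
       [-0.30106565, -0.67006625,  0.67850622, -1.0155577 ],
       [ 0.        ,  0.        ,  0.        ,  1.        ]])}
top {'K': array([[430.58105631,   0.        , 319.2397551 ],
       [  0.        , 430.58105631, 202.82784139],
       [  0.        ,   0.        ,   1.        ]]), 'view': array([[-0.08800882, -0.9961164 ,  0.00256417, -0.13877201],
       [ 0.97585706, -0.08570173,  0.20089352, -0.54862352],
       [-0.19989358,  0.02018267,  0.97960973, -0.90713037],
       [ 0.        ,  0.        ,  0.        ,  1.        ]])}
{'time': 0.1, 'q': array([-7.64903144e+01,  5.00946428e+00,  1.00403550e+01,  9.50993150e+01,
        2.46642955e-03,  9.00028774e+01]), 'qd': array([ 0.10289803, -0.17372432,  0.17804695,  0.00177033,  0.03167144,
        0.06356517]), 'joint_efforts': array([-1.04192206e-04, -5.21559012e+01,  4.65654945e+01,  1.60251529e-02,
       -1.21557147e-05, -9.25915941e-06]), 'ee_pos': array([ 0.12845201, -0.53459046,  0.23065161]), 'tcp_rot': array([-8.99975370e+01,  6.84243984e-02, -7.64931919e+01]), 'wrist_force': array([-0.07763162, -0.02777168, -0.26676743]), 'torque': array([0.06459216, 0.02759821, 0.0210676 ]), 'opening': 0.08532341066781132}
```

View pics/scene0.png

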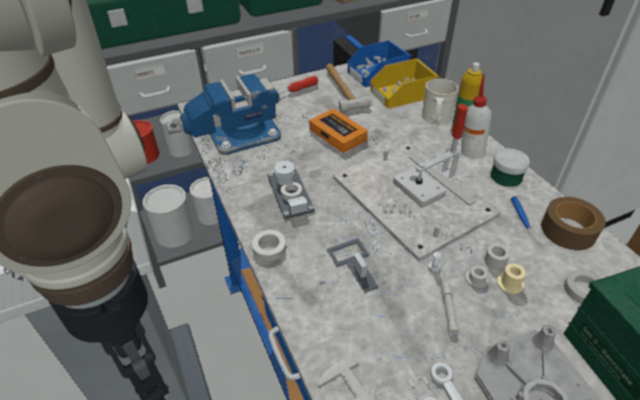

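View pics/top0.png

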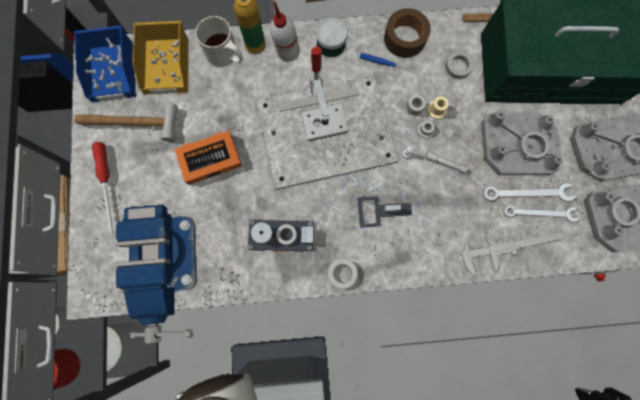

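Top view: jig near (283,236), stud disc at (261,233), strap at (385,210), ring at (345,274), case at (209,157). Next I'll trace them and take enlargements.

```bash
cat > h.py <<'E'
import numpy as np, cv2
from workcell import bot
def proj(n,P):
    p=bot.camera_params(n);P=np.atleast_2d(P)
    c=(p['view']@np.c_[P,np.ones(len(P))].T)[:3].T
    u=np.c_[c[:,0],-c[:,1],-c[:,2]]@p['K'].T
    return u[:,:2]/u[:,2:]
def ray(n,uv,z):
    p=bot.camera_params(n);V=p['view'];R=V[:3,:3];C=-R.T@V[:3,3]
    d=np.linalg.inv(p['K'])@np.r_[uv,1];d=R.T@np.array([d[0],-d[1],-d[2]])
    return C+d*(z-C[2])/d[2]
E
python3 - <<'E'
from h import *
ims={n:bot.camera(n) for n in["scene","top"]}
np.savez('ims.npz',**ims)
out={}
for n in ims:
  for t in ["jig","slot_mid","step_foot","strap","tip_edge","grip_top","ring_gauge","drill_case","bolt_3"]:
    z={"slot_mid":.044,"step_foot":.03,"grip_top":.036}.get(t,0.0)
    r=bot.recognise(n,t)[:2]
    print(n,t,[(round(a['score'],2),np.round(a['xy'],1).tolist(),np.round(ray(n,a['xy'],z)*1000).tolist()) for a in r])
  for t in ["jig","strap"]:
    r=bot.trace(n,t)
    if r: out[n+t]=r[0]['mask']; print(t,r[0]['mask'].sum())
np.savez('masks.npz',**out)
def crop(n,x,y,w,h,k,f): cv2.imwrite(f,cv2.resize(ims[n][y:y+h,x:x+w,::-1],None,fx=k,fy=k,interpolation=cv2.INTER_CUBIC))
crop("top",235,180,190,110,4,"pics/tc.png"); crop("scene",240,150,150,150,4,"pics/sc.png")
print(bot.get_obs()['time'])
E
```

```text
scene jig [(0.63, [291.3, 190.7], [483.0, -88.0, 0.0])]
scene slot_mid [(0.84, [288.0, 191.9], [458.0, -134.0, 44.0])]
scene step_foot [(0.89, [289.1, 191.5], [466.0, -119.0, 30.0])]
scene strap [(0.64, [357.9, 265.0], [518.0, -342.0, 0.0])]
scene tip_edge [(0.88, [357.2, 261.2], [521.0, -333.0, 0.0])]
scene grip_top [(0.62, [358.3, 263.3], [505.0, -364.0, 36.0]), (0.27, [334.8, 130.3], [654.0, 37.0, 36.0])]
scene ring_gauge [(0.89, [269.2, 243.1], [381.0, -215.0, 0.0]), (0.64, [288.2, 191.0], [476.0, -86.0, 0.0])]
scene drill_case [(0.77, [336.1, 130.7], [679.0, 79.0, 0.0])]
scene bolt_3 [(0.6, [436.1, 262.2], [660.0, -401.0, 0.0])]
jig 1670
strap 909
top jig [(0.87, [283.6, 233.7], [480.0, -98.0, 0.0])]
top slot_mid [(0.84, [278.7, 230.7], [481.0, -91.0, 44.0])]
top step_foot [(0.84, [280.5, 235.0], [473.0, -93.0, 30.0])]
top strap [(0.63, [381.2, 210.2], [515.0, -332.0, 0.0]), (0.53, [279.4, 233.7], [481.0, -88.0, 0.0])]
top tip_edge [(0.69, [385.1, 209.1], [517.0, -341.0, 0.0])]
top grip_top [(0.86, [381.0, 211.9], [505.0, -325.0, 36.0]), (0.21, [208.4, 156.6], [671.0, 61.0, 36.0])]
top ring_gauge [(0.84, [331.7, 275.2], [375.0, -201.0, 0.0]), (0.35, [284.2, 234.6], [478.0, -99.0, 0.0])]
top drill_case [(0.97, [208.2, 156.3], [684.0, 70.0, -0.0])]
top bolt_3 [(0.42, [408.2, 151.0], [655.0, -414.0, 0.0])]
jig 1971
1.3
```

View pics/tc.png

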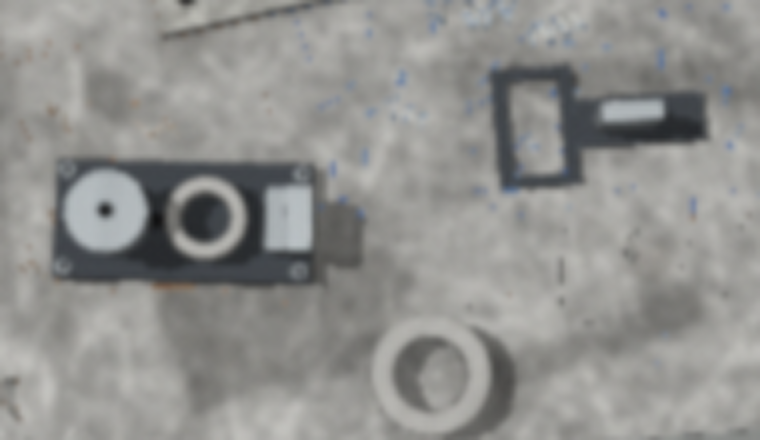

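View pics/sc.png

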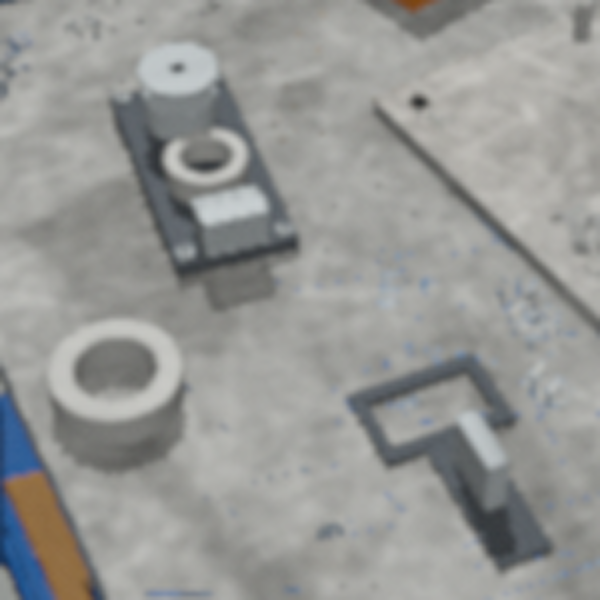

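```bash
cat > fit.py <<'E'
from h import *
from scipy.optimize import least_squares
def T(c,off): return (np.array(c,float)+.5)/4-.5+np.array(off)
to,so=(235,180),(240,150)
J=[(-37,35,10),(113,35,10),(113,-35,10),(-37,-35,10),(52,0,28)]
Jt=[(57,158),(316,163),(314,282),(54,279),(206,217)]
Js_=[(-37,-35,10),(113,-35,10),(113,35,10),(52,0,28)]
Js=[(112,98),(180,268),(298,240),(205,157)]
Ht,Hs=(105,210),(178,66)
S=[(-24.2,36,4),(-24.2,-36,4),(24.2,36,4),(24.2,-36,4),(100.2,15,4),(100.2,-15,4),(34,6,36),(70,6,36),(70,-6,36),(34,-6,36)]
St=[(490,70),(503,190),(576,67),(582,182),(705,93),(707,138),(600,103),(664,99),(664,120),(602,125)]
Ss=[(470,355),(348,402),(517,417),(390,464),(552,548),(503,570),(474,411),(509,462),(492,470),(458,416)]
def W(p,L):
    c,s=np.cos(p[2]),np.sin(p[2]);L=np.array(L,float)/1000
    return np.c_[p[0]+c*L[:,0]-s*L[:,1],p[1]+s*L[:,0]+c*L[:,1],L[:,2]]
def f(groups,x0):
    fun=lambda p:np.concatenate([(proj(n,W(p,L))-T(uv,o)).ravel() for n,L,uv,o in groups])
    r=least_squares(fun,x0,loss='soft_l1',x_scale=[.01,.01,.02]);return r.x,np.abs(fun(r.x)).reshape(-1,2).max(1)
if __name__=='__main__':
    for nm,gs,x0 in [("jig",[("top",J,Jt,to),("scene",Js_,Js,so)],[.48,-.07,-1.57]),("strap",[("top",S,St,to),("scene",S,Ss,so)],[.52,-.3,-1.57])]:
        for g in ([gs[0]],[gs[1]],gs):
            p,r=f(g,x0);print(nm,len(g),g[0][0],np.round(p[:2]*1000,1),np.degrees(p[2]).round(2),np.round(r,1))
            if nm=="jig":
                for n,uv,o in(("top",Ht,to),("scene",Hs,so)):
                    w=ray(n,T(uv,o),.048)[:2]-p[:2];c,s=np.cos(p[2]),np.sin(p[2])
                    print("  head in jig",n,np.round([1000*(c*w[0]+s*w[1]),1000*(-s*w[0]+c*w[1])],1))
E
python3 fit.py
```

```text
jig 1 top [480.5 -54.6] -95.8 [0.2 0.2 0.2 0.4 0.2]
  head in jig top [-3.3  0.2]
  head in jig scene [-0.4  0.8]
jig 1 scene [480.8 -59.7] -96.84 [0.6 1.  0.9 0.5]
  head in jig top [-8.3 -0.7]
  head in jig scene [-5.4 -0.1]
jig 2 top [480.5 -55.9] -95.99 [0.8 0.5 0.5 0.1 0.8 1.3 1.  1.4 1.1]
  head in jig top [-4.5  0.1]
  head in jig scene [-1.6  0.6]
strap 1 top [ 514.3 -301.4] -91.43 [0.1 0.7 1.1 0.8 0.5 0.9 0.3 0.  0.5 0.4]
strap 1 scene [ 513.3 -306. ] -90.08 [0.7 1.1 0.3 0.7 1.5 0.5 0.7 1.1 0.5 0.9]
strap 2 top [ 514.  -303.8] -90.93 [1.  0.5 0.6 1.4 0.7 1.4 1.3 1.  1.6 1.4 1.4 2.2 0.4 1.2 0.9 1.5 1.2 0.4
 1.1 1.4]
```

Each camera fits well on its own. They differ by about 4.5 mm in world y, the same for jig and strap, so the relative poses are good. The stud is near jig x −4. Now I move above the grip.

```bash
python3 -m jog '[{"rotation":[0,0,9.5],"travel":[48,22,-8],"jaw":1},{"rotation":[0,0,9.5],"travel":[48,22,-8],"jaw":1},{"rotation":[0,0,9.5],"travel":[48,22,-8],"jaw":1},{"rotation":[0,0,9.5],"travel":[48,22,-8],"jaw":1},{"rotation":[0,0,9.5],"travel":[48,22,-8],"jaw":1},{"rotation":[0,0,9.5],"travel":[48,22,-8],"jaw":1},{"rotation":[0,0,9.5],"travel":[48,22,-8],"jaw":1},{"rotation":[0,0,9.1],"travel":[48,22,-8],"jaw":1}]' 40
```

```text
time: 2.3
ee_pos: [0.514, -0.3579, 0.1671]
tcp_rot: [-90.0, -0.0, -0.6]
wrist_force: [0.3, -0.5, 0.4]
opening: 0.0855
```

```bash
python3 -m jog '[{"rotation":[0,0,-0.3],"travel":[-0.5,2,-45],"jaw":1},{"rotation":[0,0,0],"travel":[0,0,-45],"jaw":1},{"rotation":[0,0,0],"travel":[0,0,-30],"jaw":0.6},{"rotation":[0,0,0],"travel":[0,0,-22],"jaw":0.2},{"rotation":[0,0,0],"travel":[0,0,-10],"jaw":0},{"rotation":[0,0,0],"travel":[0,0,-5],"jaw":-0.3},{"rotation":[0,0,0],"travel":[0,0,0],"jaw":-0.4},{"rotation":[0,0,0],"travel":[0,0,0],"jaw":-0.4}]' 40
python3 - <<'E'
from h import *
for n,c in(("top",(335,160,110,90)),("scene",(300,180,130,120))):
    im=bot.camera(n);x,y,w,h=c
    cv2.imwrite(f"pics/g_{n}.png",cv2.resize(im[y:y+h,x:x+w,::-1],None,fx=4,fy=4,interpolation=cv2.INTER_CUBIC))
E
```

```text
time: 3.3
ee_pos: [0.5125, -0.3571, 0.0113]
tcp_rot: [-90.0, -0.1, -1.2]
wrist_force: [0.1, -0.4, 0.6]
opening: 0.0255
```

View pics/g_top.png

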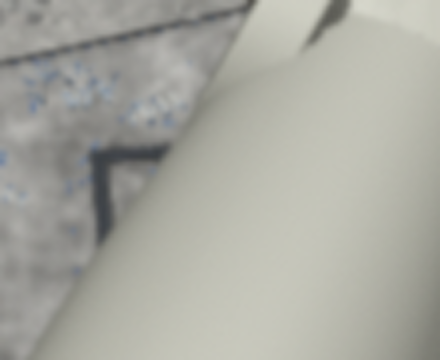

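View pics/g_scene.png

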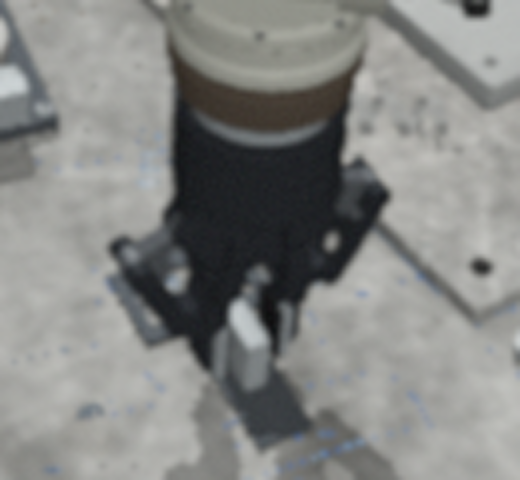

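Fingers straddle the grip, visible at about (365,262) full-frame in the scene view, with no contact yet. I'll close.

```bash
python3 -m jog '[{"rotation":[0,0,0],"travel":[0,0,-1.5],"jaw":-0.6},{"rotation":[0,0,0],"travel":[0,0,0],"jaw":-1},{"rotation":[0,0,0],"travel":[0,0,0],"jaw":-1},{"rotation":[0,0,0],"travel":[0,0,0],"jaw":-1}]' 100
```

```text
time: 3.9
ee_pos: [0.5122, -0.3569, 0.0091]
tcp_rot: [-90.0, -0.0, -1.2]
wrist_force: [0.3, -0.1, 3.8]
opening: 0.0104
```

```bash
python3 -m jog '[{"rotation":[0,0,0],"travel":[0,0,8],"jaw":-1},{"rotation":[0,0,0],"travel":[0,0,32],"jaw":-1},{"rotation":[0,0,0],"travel":[0,0,40],"jaw":-1},{"rotation":[0,0,-2.5],"travel":[0,20,40],"jaw":-1},{"rotation":[0,0,-2.4],"travel":[-6,40,10],"jaw":-1},{"rotation":[-9.94,1.06,0],"travel":[-9,50,0],"jaw":-1},{"rotation":[-9.94,1.06,0],"travel":[-9,50,0],"jaw":-1},{"rotation":[-9.94,1.06,0],"travel":[-9,50,0],"jaw":-1}]' 100
```

```text
time: 4.9
ee_pos: [0.4786, -0.1457, 0.1402]
tcp_rot: [-120.3, -0.3, -6.1]
wrist_force: [1.0, 0.6, -2.3]
opening: 0.0104
```

```bash
python3 -m jog '[{"rotation":[0,0,0],"travel":[0,37,-10],"jaw":-1},{"rotation":[0,0,0],"travel":[0,37,-10],"jaw":-1},{"rotation":[0,0,0],"travel":[0,0,0],"jaw":-1},{"rotation":[0,0,0],"travel":[0,0,0],"jaw":-1}]' 100
python3 - <<'E'
from h import *
print(bot.get_obs()['ee_pos'],bot.get_obs()['tcp_rot'])
for n,c in(("top",(220,180,130,100)),("scene",(230,120,130,120))):
    im=bot.camera(n);x,y,w,h=c
    cv2.imwrite(f"pics/h_{n}.png",cv2.resize(im[y:y+h,x:x+w,::-1],None,fx=5,fy=5,interpolation=cv2.INTER_CUBIC))
E
```

```text
time: 5.4
ee_pos: [0.479, -0.0729, 0.119]
tcp_rot: [-120.0, 0.0, -6.1]
wrist_force: [-0.4, -1.0, -1.3]
opening: 0.0104
[ 0.47902325 -0.07290278  0.11896085] [-1.19993840e+02  6.87262886e-03 -6.06617245e+00]
```

View pics/h_top.png

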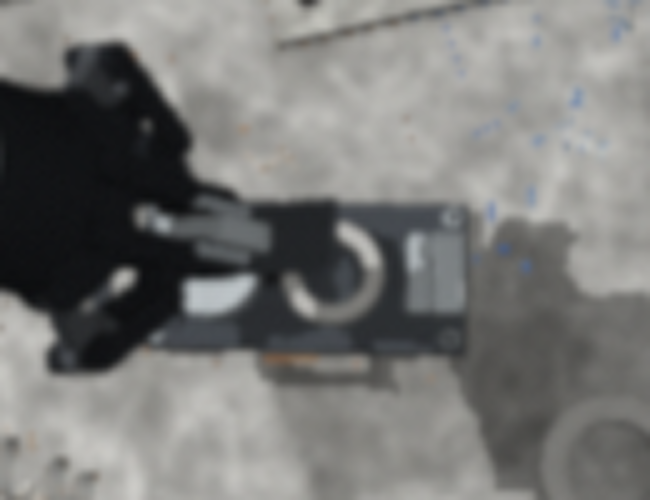

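View pics/h_scene.png

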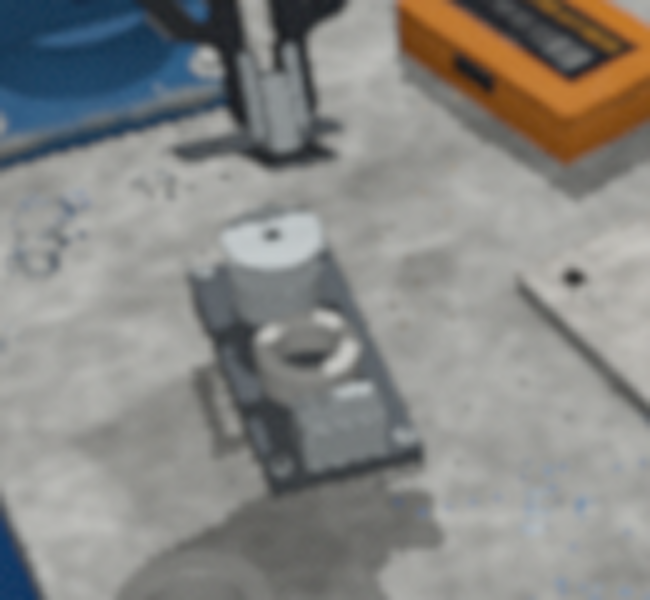

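```bash
python3 -m jog '[{"rotation":[0,0,0],"travel":[-0.3,-2.5,-8],"jaw":-1},{"rotation":[0,0,0],"travel":[0,0,-8],"jaw":-1},{"rotation":[0,0,0],"travel":[0,0,-8],"jaw":-1},{"rotation":[0,0,0],"travel":[0,0,-7],"jaw":-1},{"rotation":[0,0,0],"travel":[0,0,-5],"jaw":-1},{"rotation":[0,0,0],"travel":[0,0,-3.5],"jaw":-1},{"rotation":[0,0,0],"travel":[0,0,0],"jaw":-1}]' 100
python3 - <<'E'
from h import *
print(bot.get_obs()['ee_pos'],bot.get_obs()['tcp_rot'],bot.get_obs()['wrist_force'],bot.get_obs()['torque'])
for n,c in(("top",(220,180,130,100)),("scene",(230,120,130,120))):
    im=bot.camera(n);x,y,w,h=c
    cv2.imwrite(f"pics/i_{n}.png",cv2.resize(im[y:y+h,x:x+w,::-1],None,fx=5,fy=5,interpolation=cv2.INTER_CUBIC))
E
```

```text
time: 6.38
ee_pos: [0.4786, -0.0753, 0.0791]
tcp_rot: [-120.0, 0.0, -6.1]
wrist_force: [0.8, -0.8, -1.9]
opening: 0.0102
[ 0.47862062 -0.07525445  0.07910751] [-1.19991593e+02  1.36261354e-02 -6.08644657e+00] [ 0.76792812 -0.83227245 -1.93604277] [ 0.59309793 -0.0597204   0.01926636]
```

View pics/i_top.png

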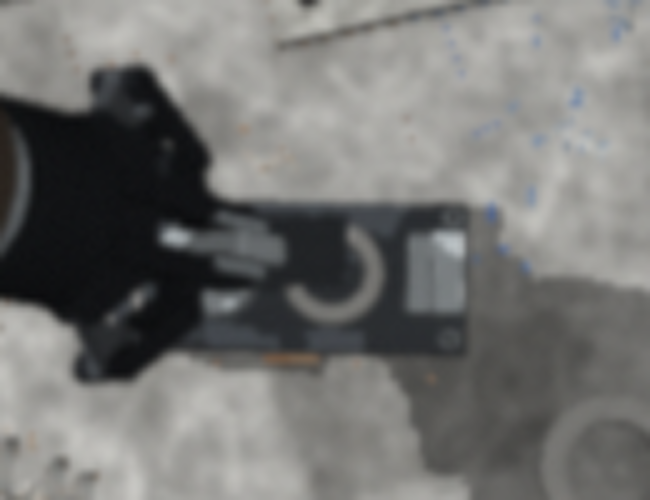

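View pics/i_scene.png

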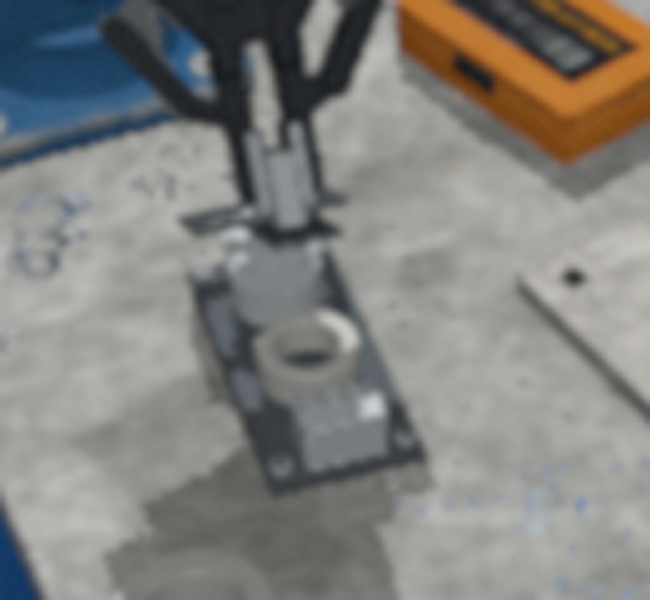

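```bash
cat > ov.py <<'E'
from h import *
from scipy.spatial.transform import Rotation as Ro
def ov(tag,a=53.1,zt=9.1,bias={"top":2.4,"scene":-2.4},take=True):
    o=bot.get_obs();P=o['ee_pos'];R=Ro.from_euler('xyz',o['tcp_rot'],degrees=True).as_matrix()
    # strap axes: y=tool x, z=-tool y, x = y×z
    ys=R[:,0];zs=-R[:,1];xs=np.cross(ys,zs);M=np.c_[xs,ys,zs]
    w=lambda L:P+(np.array(L,float)-[a,0,zt])/1000@M.T
    rect=lambda x0,x1,h,z:[(x0,-h,z),(x1,-h,z),(x1,h,z),(x0,h,z)]
    for n,c in(("top",(220,180,130,100)),("scene",(230,120,130,120))):
        im=bot.camera(n);x,y,cw,ch=c;k=5
        b=cv2.resize(im[y:y+ch,x:x+cw,::-1],None,fx=k,fy=k,interpolation=cv2.INTER_CUBIC)
        d=b.copy();sh=np.array([0,bias[n]/1000,0])
        S=lambda W:((proj(n,W+sh)-[x,y]+.5)*k-.5).round().astype(int)
        for L in[rect(-24.2,24.2,36,4),rect(-15.2,15.2,28,4),rect(24.2,100.2,15,4),rect(24.2,100.2,15,0),rect(34,70,6,36)]:
            cv2.polylines(d,[S(w(L))],True,(0,255,0),1)
        cv2.imwrite(f"pics/{tag}_{n}.png",np.hstack([b,d])if b.shape[1]<=400 else cv2.resize(d,None,fx=1,fy=1))
    J=np.array([480.5,-57.]);t=np.radians(-96.1);q=w([(-15.2,0,0),(15.2,0,0),(0,0,0),(100.2,0,0)])*1000
    for nm,v in zip(("E","far","org","tail"),q):
        r=v[:2]-J;print(nm,np.round([r@[np.cos(t),np.sin(t)],r@[-np.sin(t),np.cos(t)],v[2]],1))
    print({k:np.round(o[k],2).tolist() for k in('time','wrist_force','torque')},np.round(P*1000,1),np.round(o['tcp_rot'],1))
E
python3 -c "
from ov import *;ov('k')"
```

```text
E [-36.3   0.2  37.4]
far [-10.    0.2  52.6]
org [-23.1   0.2  45. ]
tail [63.7  0.3 95.1]
{'time': 6.48, 'wrist_force': [-0.12, -0.35, -1.87], 'torque': [0.61, -0.0, -0.0]} [478.8 -75.2  79.5] [-120.    -0.    -6.1]
```

View pics/k_top.png

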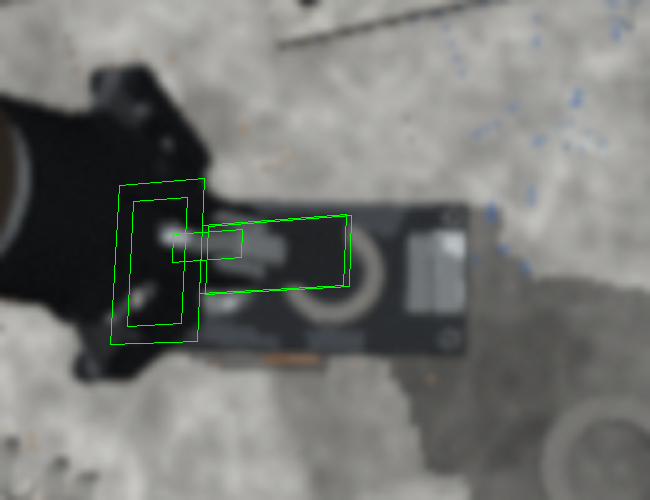

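View pics/k_scene.png

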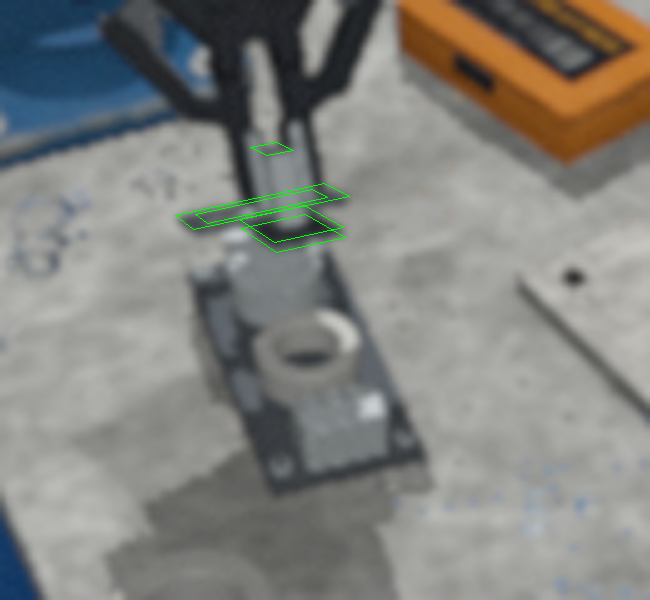

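Overlay agrees to about 2 px and the forces are quiet. I'll slide in under the head by feel.

```bash
python3 -m jog '[{"rotation":[0,0,0],"travel":[-0.3,-3,0],"jaw":-1},{"rotation":[0,0,0],"travel":[-0.3,-3,0],"jaw":-1},{"rotation":[0,0,0],"travel":[-0.3,-3,0],"jaw":-1},{"rotation":[0,0,0],"travel":[-0.3,-3,0],"jaw":-1}]' 100
```

```text
time: 7.08
ee_pos: [0.4774, -0.0876, 0.0793]
tcp_rot: [-120.0, -0.0, -6.1]
wrist_force: [-0.5, 0.7, -1.2]
opening: 0.0103
```

```bash
python3 -m jog '[{"rotation":[0,0,0],"travel":[-0.3,-3,0],"jaw":-1},{"rotation":[0,0,0],"travel":[-0.3,-3,0],"jaw":-1},{"rotation":[0,0,0],"travel":[-0.3,-2,0],"jaw":-1},{"rotation":[0,0,0],"travel":[0,0,0],"jaw":-1}]' 100
```

```text
time: 7.58
ee_pos: [0.4766, -0.0954, 0.0793]
tcp_rot: [-120.0, -0.0, -6.1]
wrist_force: [-0.1, -0.0, -1.3]
opening: 0.0104
```

```bash
python3 -m jog '[{"rotation":[0,0,0],"travel":[-0.2,-2,0],"jaw":-1},{"rotation":[0,0,0],"travel":[-0.2,-2,0],"jaw":-1},{"rotation":[0,0,0],"travel":[0,0,0],"jaw":-1}]' 100
```

```text
time: 7.95
ee_pos: [0.4761, -0.0994, 0.0793]
tcp_rot: [-120.0, -0.0, -6.1]
wrist_force: [0.2, -0.0, -2.0]
opening: 0.0105
```

```bash
python3 -m jog '[{"rotation":[0,0,0],"travel":[-0.2,-1.5,0],"jaw":-1},{"rotation":[0,0,0],"travel":[0,0,0],"jaw":-1}]' 100
```

```text
time: 8.2
ee_pos: [0.476, -0.1008, 0.0793]
tcp_rot: [-120.0, -0.0, -6.1]
wrist_force: [0.1, -0.1, -2.5]
opening: 0.01
```

```bash
python3 -m jog '[{"rotation":[0,0,0],"travel":[-0.2,-1.5,0],"jaw":-1},{"rotation":[0,0,0],"travel":[0,0,0],"jaw":-1}]' 100
```

```text
time: 8.45
ee_pos: [0.4758, -0.1023, 0.0793]
tcp_rot: [-120.0, -0.0, -6.1]
wrist_force: [0.1, 0.5, -1.2]
opening: 0.0101
```

```bash
python3 -m jog '[{"rotation":[0,0,0],"travel":[-0.1,-1,0],"jaw":-1},{"rotation":[0,0,0],"travel":[0,0,0],"jaw":-1}]' 100
```

```text
time: 8.7
ee_pos: [0.4757, -0.1033, 0.0793]
tcp_rot: [-120.0, -0.0, -6.1]
wrist_force: [1.1, 0.5, -2.4]
opening: 0.0104
```

```bash
python3 -m jog '[{"rotation":[0,0,0],"travel":[-0.1,-1,0],"jaw":-1},{"rotation":[0,0,0],"travel":[0,0,0],"jaw":-1}]' 100
```

```text
time: 8.95
ee_pos: [0.4756, -0.1043, 0.0793]
tcp_rot: [-120.0, -0.0, -6.1]
wrist_force: [0.4, 0.3, -1.7]
opening: 0.01
```

```bash
python3 -m jog '[{"rotation":[0,0,0],"travel":[-0.1,-1,0],"jaw":-1},{"rotation":[0,0,0],"travel":[0,0,0],"jaw":-1}]' 100
```

```text
time: 9.2
ee_pos: [0.4755, -0.1051, 0.0793]
tcp_rot: [-120.0, -0.0, -6.1]
wrist_force: [0.2, 1.2, -1.3]
opening: 0.0102
```

```bash
python3 -m jog '[{"rotation":[0,0,0],"travel":[-0.1,-1,0],"jaw":-1},{"rotation":[0,0,0],"travel":[0,0,0],"jaw":-1}]' 100; python3 -c "
from ov import *;ov('l')"
```

```text
time: 9.45
ee_pos: [0.4755, -0.1058, 0.0791]
tcp_rot: [-119.9, 0.0, -6.1]
wrist_force: [-0.7, 4.4, -2.2]
opening: 0.0104
E [-5.6  0.2 37.2]
far [20.8  0.2 52.3]
org [ 7.6  0.2 44.7]
tail [94.4  0.2 94.7]
{'time': 9.45, 'wrist_force': [-0.68, 4.42, -2.17], 'torque': [1.73, -0.15, -0.01]} [ 475.5 -105.8   79.1] [-119.9    0.    -6.1]
```

View pics/l_scene.png

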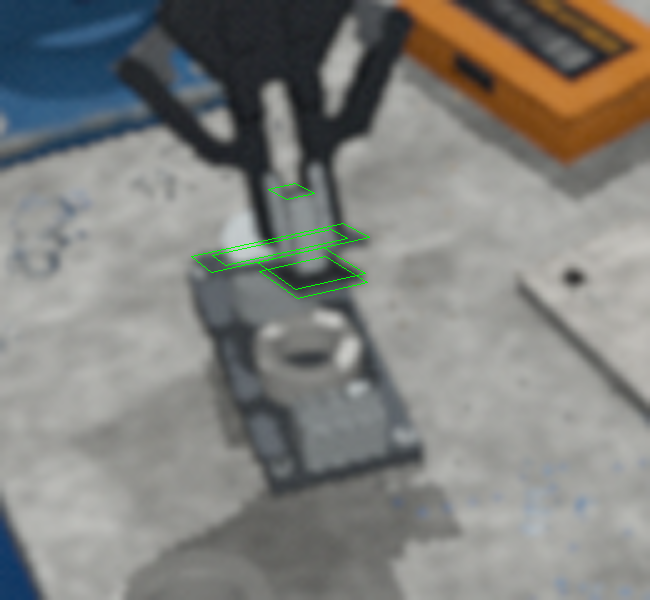

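View pics/l_top.png

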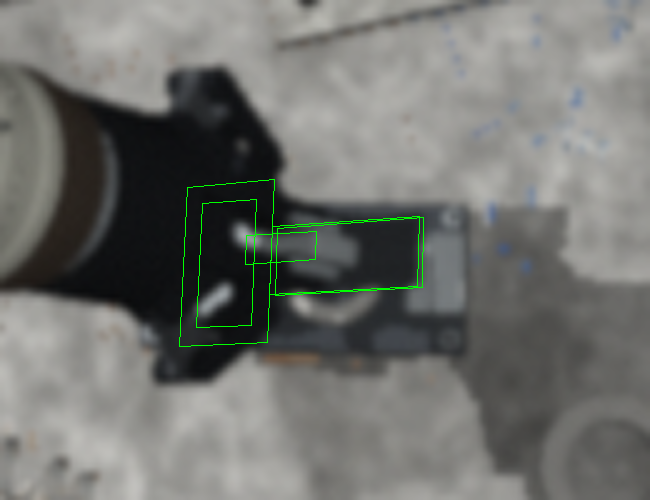

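Contact with the neck: Fy is 4.4 N at model E.x of about −5.6, which agrees with the stud estimate. Now I level about the tip edge in small steps.

```bash
python3 -m jog '[{"rotation":[4.97,-0.53,0],"travel":[-0.4,-3.4,-4.8],"jaw":-1},{"rotation":[4.97,-0.53,0],"travel":[-0.3,-3.0,-5.1],"jaw":-1},{"rotation":[0,0,0],"travel":[0,0,0],"jaw":-1}]' 100
```

```text
time: 9.93
ee_pos: [0.4747, -0.1125, 0.0691]
tcp_rot: [-109.8, -0.0, -6.2]
wrist_force: [3.5, 9.5, -4.6]
opening: 0.0103
```

```bash
python3 -m jog '[{"rotation":[0,0,0],"travel":[0,0.5,0],"jaw":-1},{"rotation":[4.97,-0.53,0],"travel":[-0.3,-2.5,-5.5],"jaw":-1},{"rotation":[0,0,0],"travel":[0,0,0],"jaw":-1}]' 100
```

```text
time: 10.3
ee_pos: [0.4742, -0.1147, 0.0636]
tcp_rot: [-105.0, 0.0, -6.2]
wrist_force: [2.5, 7.4, -3.7]
opening: 0.0103
```

```bash
python3 -m jog '[{"rotation":[2.5,-0.26,0],"travel":[-0.1,-1.0,-2.9],"jaw":-1},{"rotation":[2.5,-0.26,0],"travel":[-0.1,-0.95,-2.9],"jaw":-1},{"rotation":[0,0,0],"travel":[0,0,0],"jaw":-1}]' 100; python3 -c "
from ov import *;ov('m')"
```

```text
time: 10.68
ee_pos: [0.4738, -0.1164, 0.0577]
tcp_rot: [-100.0, 0.1, -6.1]
wrist_force: [1.7, 6.9, -3.6]
opening: 0.01
E [-5.9 -0.4 36.9]
far [24.1 -0.4 42.2]
org [ 9.1 -0.4 39.5]
tail [107.8  -0.4  56.9]
{'time': 10.68, 'wrist_force': [1.71, 6.86, -3.64], 'torque': [1.75, -0.16, -0.0]} [ 473.8 -116.4   57.7] [-100.     0.1   -6.1]
```

View pics/m_scene.png

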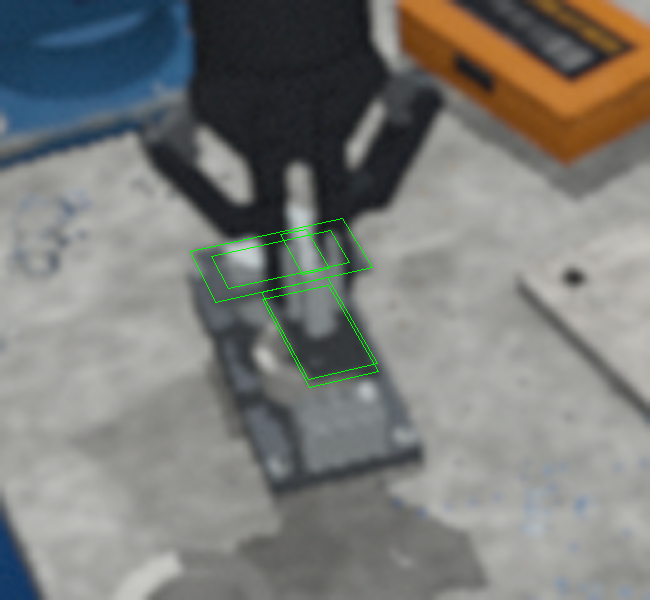

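```bash
python3 -m jog '[{"rotation":[2.5,-0.26,0],"travel":[-0.1,-0.7,-2.9],"jaw":-1},{"rotation":[2.5,-0.26,0],"travel":[-0.1,-0.7,-2.8],"jaw":-1},{"rotation":[0,0,0],"travel":[0,0,0],"jaw":-1}]' 100
```

```text
time: 11.15
ee_pos: [0.4735, -0.1178, 0.0519]
tcp_rot: [-95.0, 0.1, -6.1]
wrist_force: [0.8, 7.8, -2.8]
opening: 0.0104
```

```bash
python3 -m jog '[{"rotation":[2.5,-0.26,0],"travel":[-0.1,-0.5,-2.7],"jaw":-1},{"rotation":[2.5,-0.26,0],"travel":[0,-0.3,-2.7],"jaw":-1},{"rotation":[0,0,0],"travel":[0,0,0],"jaw":-1}]' 100
```

```text
time: 11.52
ee_pos: [0.4734, -0.1187, 0.0466]
tcp_rot: [-90.0, 0.1, -6.1]
wrist_force: [0.1, 7.4, -2.4]
opening: 0.0102
```

Level at z of about 37.5, with only the neck preload showing. I'll slide back towards −x.

```bash
python3 -m jog '[{"rotation":[0,0,0],"travel":[0.2,2,0],"jaw":-1},{"rotation":[0,0,0],"travel":[0.2,2,0],"jaw":-1},{"rotation":[0,0,0],"travel":[0.3,2,0],"jaw":-1},{"rotation":[0,0,0],"travel":[0.3,2,0],"jaw":-1},{"rotation":[0,0,0],"travel":[0,0,0],"jaw":-1}]' 100; python3 -c "
from ov import *;ov('n')"
```

```text
time: 12.15
ee_pos: [0.4749, -0.1108, 0.047]
tcp_rot: [-89.9, 0.0, -6.1]
wrist_force: [0.2, 0.4, -2.4]
opening: 0.0107
E [-14.3   0.1  38. ]
far [16.1  0.1 38. ]
org [ 0.9  0.1 38. ]
tail [101.1   0.2  37.9]
{'time': 12.15, 'wrist_force': [0.19, 0.38, -2.44], 'torque': [-0.01, 0.02, 0.04]} [ 474.9 -110.8   47. ] [-89.9   0.   -6.1]
```

View pics/n_scene.png

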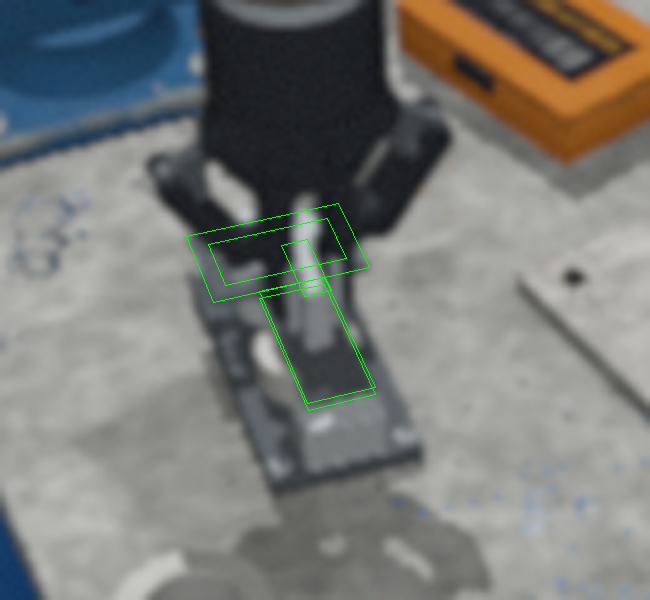

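View pics/n_top.png

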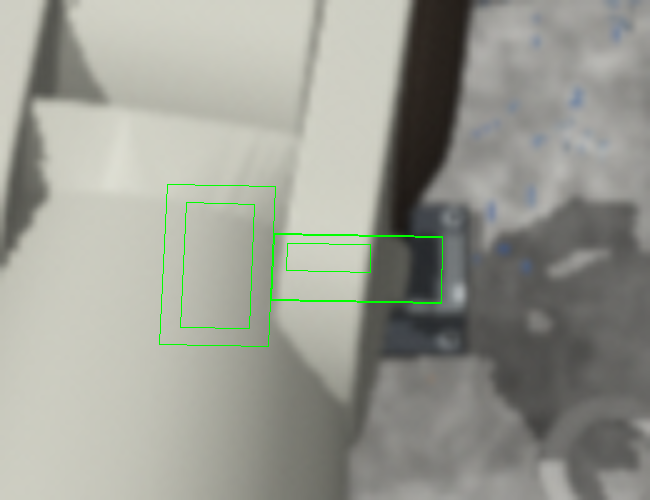

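```bash
python3 -m jog '[{"rotation":[0,0,0],"travel":[0.2,2,0],"jaw":-1},{"rotation":[0,0,0],"travel":[0.2,2,0],"jaw":-1},{"rotation":[0,0,0],"travel":[0.2,2,0],"jaw":-1},{"rotation":[0,0,0],"travel":[0.2,2,0],"jaw":-1},{"rotation":[0,0,0],"travel":[0.1,1,0],"jaw":-1},{"rotation":[0,0,0],"travel":[0.1,1,0],"jaw":-1},{"rotation":[0,0,0],"travel":[0,0,0],"jaw":-1}]' 100
```

```text
time: 13.12
ee_pos: [0.4759, -0.1008, 0.047]
tcp_rot: [-89.9, 0.0, -6.1]
wrist_force: [-0.2, -0.2, -1.1]
opening: 0.0104
```

```bash
python3 -m jog '[{"rotation":[0,0,0],"travel":[0.1,1,0],"jaw":-1},{"rotation":[0,0,0],"travel":[0.1,1,0],"jaw":-1},{"rotation":[0,0,0],"travel":[0,0,0],"jaw":-1}]' 100
```

```text
time: 13.5
ee_pos: [0.4761, -0.0988, 0.047]
tcp_rot: [-89.9, 0.0, -6.1]
wrist_force: [0.3, 0.2, -1.9]
opening: 0.0102
```

```bash
python3 -m jog '[{"rotation":[0,0,0],"travel":[0.1,1,0],"jaw":-1},{"rotation":[0,0,0],"travel":[0,0,0],"jaw":-1}]' 100
```

```text
time: 13.75
ee_pos: [0.4762, -0.0978, 0.047]
tcp_rot: [-89.9, 0.0, -6.1]
wrist_force: [-0.0, -0.1, -2.8]
opening: 0.0101
```

```bash
python3 -m jog '[{"rotation":[0,0,0],"travel":[0.1,1,0],"jaw":-1},{"rotation":[0,0,0],"travel":[0,0,0],"jaw":-1}]' 100
```

```text
time: 14.0
ee_pos: [0.4763, -0.0968, 0.047]
tcp_rot: [-89.9, 0.0, -6.1]
wrist_force: [-0.3, -0.6, -2.1]
opening: 0.0102
```

```bash
python3 -m jog '[{"rotation":[0,0,0],"travel":[0.1,0.8,0],"jaw":-1},{"rotation":[0,0,0],"travel":[0,0,0],"jaw":-1}]' 100
```

```text
time: 14.25
ee_pos: [0.4764, -0.096, 0.047]
tcp_rot: [-89.9, 0.0, -6.1]
wrist_force: [-1.1, 0.6, -1.9]
opening: 0.0103
```

```bash
python3 -m jog '[{"rotation":[0,0,0],"travel":[0.1,0.8,0],"jaw":-1},{"rotation":[0,0,0],"travel":[0,0,0],"jaw":-1}]' 100
```

```text
time: 14.5
ee_pos: [0.4764, -0.0958, 0.047]
tcp_rot: [-90.0, 0.0, -6.1]
wrist_force: [0.1, -5.2, -1.4]
opening: 0.0099
```

Far bar meets the neck at y of about −95.9, as predicted. I'll back off about 3 mm so the tail sits well on the rest, and lower.

```bash
python3 -m jog '[{"rotation":[0,0,0],"travel":[-0.3,-2,0],"jaw":-1},{"rotation":[0,0,0],"travel":[-0.1,-1.5,0],"jaw":-1},{"rotation":[0,0,0],"travel":[0,0,-2],"jaw":-1},{"rotation":[0,0,0],"travel":[0,0,-2],"jaw":-1},{"rotation":[0,0,0],"travel":[0,0,-2],"jaw":-1},{"rotation":[0,0,0],"travel":[0,0,0],"jaw":-1}]' 100; python3 -c "
from ov import *;ov('p')"
```

```text
time: 15.25
ee_pos: [0.476, -0.0987, 0.0408]
tcp_rot: [-89.9, 0.1, -6.1]
wrist_force: [-0.2, 0.3, -2.1]
opening: 0.0103
E [-26.4  -0.1  31.8]
far [ 4.  -0.1 31.7]
org [-11.2  -0.1  31.7]
tail [89.  -0.1 31.6]
{'time': 15.25, 'wrist_force': [-0.2, 0.26, -2.09], 'torque': [0.04, 0.01, -0.01]} [476.  -98.7  40.8] [-89.9   0.1  -6.1]
```

View pics/p_scene.png

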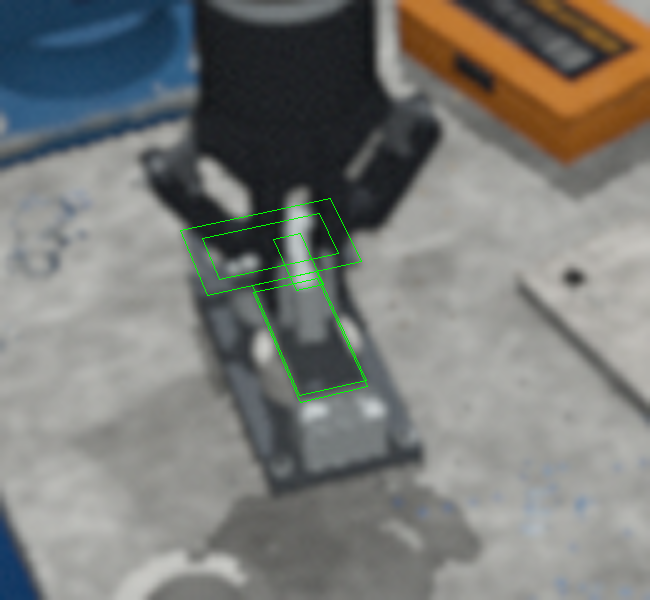

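View pics/p_top.png

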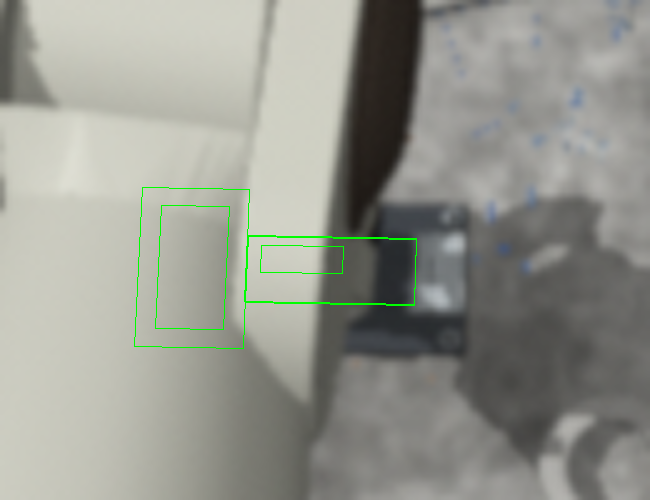

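Strap is at z of about 31.7, below the step's top, with no contact and the tail just in front of the step. I'll lower to touch.

```bash
python3 -m jog '[{"rotation":[0,0,0],"travel":[0,0,-1],"jaw":-1},{"rotation":[0,0,0],"travel":[0,0,0],"jaw":-1}]' 100
```

```text
time: 15.6
ee_pos: [0.4761, -0.0987, 0.0399]
tcp_rot: [-89.9, 0.0, -6.1]
wrist_force: [-0.2, 0.2, -1.6]
opening: 0.0102
```

```bash
python3 -m jog '[{"rotation":[0,0,0],"travel":[0,0,-0.7],"jaw":-1},{"rotation":[0,0,0],"travel":[0,0,0],"jaw":-1}]' 100
```

```text
time: 15.85
ee_pos: [0.476, -0.0987, 0.0392]
tcp_rot: [-89.9, 0.0, -6.1]
wrist_force: [0.3, 0.4, -1.3]
opening: 0.0103
```

```bash
python3 -m jog '[{"rotation":[0,0,0],"travel":[0,0,-0.4],"jaw":-1},{"rotation":[0,0,0],"travel":[0,0,0],"jaw":-1}]' 100
```

```text
time: 16.1
ee_pos: [0.4761, -0.0987, 0.0391]
tcp_rot: [-89.9, 0.0, -6.1]
wrist_force: [-1.5, 0.2, 1.0]
opening: 0.0103
```

Contact is at TCP z 39.1, so the underside is at 30.0. I'll release gently.

```bash
python3 -m jog '[{"rotation":[0,0,0],"travel":[0,0,0.2],"jaw":-0.7},{"rotation":[0,0,0],"travel":[0,0,0],"jaw":-0.6},{"rotation":[0,0,0],"travel":[0,0,0],"jaw":-0.4},{"rotation":[0,0,0],"travel":[0,0,0],"jaw":-0.2},{"rotation":[0,0,0],"travel":[0,0,2],"jaw":-0.2},{"rotation":[0,0,0],"travel":[0,0,8],"jaw":-0.2},{"rotation":[0,0,0],"travel":[0,0,12],"jaw":-0.2},{"rotation":[0,0,0],"travel":[0,0,30],"jaw":-0.2}]' 40
```

```text
time: 17.1
ee_pos: [0.4755, -0.0986, 0.0914]
tcp_rot: [-89.9, 0.1, -6.1]
wrist_force: [0.4, 0.2, -0.7]
opening: 0.0343
```

Move clear (up, then away to −y) and check.

```bash
python3 -m jog '[{"rotation":[0,0,0],"travel":[0,0,40],"jaw":-0.2},{"rotation":[0,0,0],"travel":[0,0,40],"jaw":-0.2},{"rotation":[0,0,0],"travel":[-20,-40,20],"jaw":-0.2},{"rotation":[0,0,0],"travel":[-30,-50,0],"jaw":-0.2},{"rotation":[0,0,0],"travel":[-30,-50,0],"jaw":-0.2},{"rotation":[0,0,0],"travel":[-30,-50,0],"jaw":-0.2},{"rotation":[0,0,0],"travel":[-30,-50,0],"jaw":-0.2},{"rotation":[0,0,0],"travel":[0,-30,0],"jaw":-0.2}]' 40
python3 - <<'E'
from h import *
for n,c in(("top",(220,180,150,110)),("scene",(230,130,130,120))):
    im=bot.camera(n);x,y,w,h=c
    cv2.imwrite(f"pics/q_{n}.png",cv2.resize(im[y:y+h,x:x+w,::-1],None,fx=5,fy=5,interpolation=cv2.INTER_CUBIC))
    cv2.imwrite(f"pics/qf_{n}.png",im[:,:,::-1])
E
```

```text
time: 18.1
ee_pos: [0.3342, -0.3709, 0.1924]
tcp_rot: [-90.0, -0.0, -6.3]
wrist_force: [1.2, -0.0, 0.3]
opening: 0.0342
```

View pics/q_scene.png

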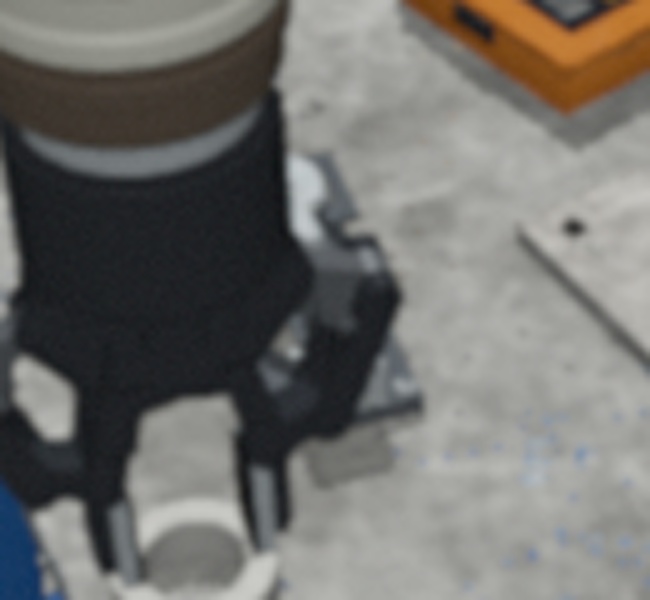

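View pics/q_top.png

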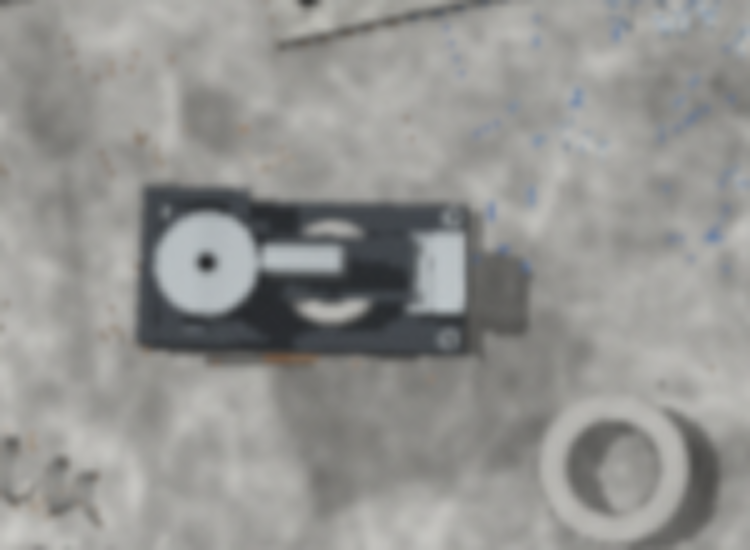

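View pics/qf_top.png

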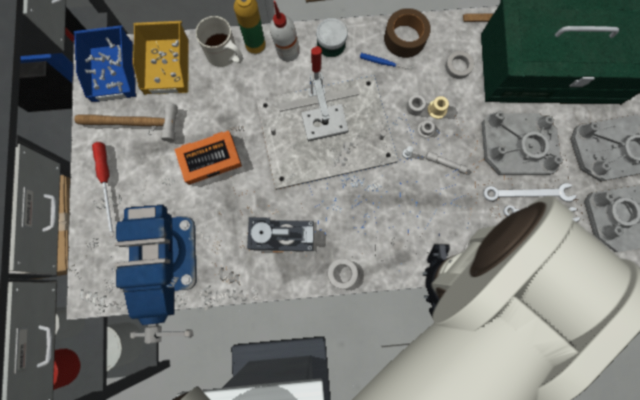

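Top view: the strap lies on the jig, with the head at (206,262) over the eye. The tail end is at x≈415 on the rest (about 405–432), in front of the step, and the bystanders are unchanged. I'll clear the scene view for one last check.

```bash
python3 -m jog '[{"rotation":[0,0,0],"travel":[-10,-50,5],"jaw":-0.2},{"rotation":[0,0,0],"travel":[-10,-50,5],"jaw":-0.2},{"rotation":[0,0,0],"travel":[-10,-50,5],"jaw":-0.2},{"rotation":[0,0,0],"travel":[0,0,0],"jaw":-0.2}]' 40
python3 - <<'E'
from h import *
n="scene";im=bot.camera(n);x,y,w,h=(230,130,150,120)
b=cv2.resize(im[y:y+h,x:x+w,::-1],None,fx=5,fy=5,interpolation=cv2.INTER_CUBIC)
cv2.imwrite("pics/r_scene.png",b);cv2.imwrite("pics/rf_scene.png",im[:,:,::-1])
E
```

```text
time: 18.7
ee_pos: [0.3056, -0.5205, 0.2056]
tcp_rot: [-89.9, 0.1, -6.2]
wrist_force: [-1.2, 0.7, -0.7]
opening: 0.0342
```

View pics/r_scene.png

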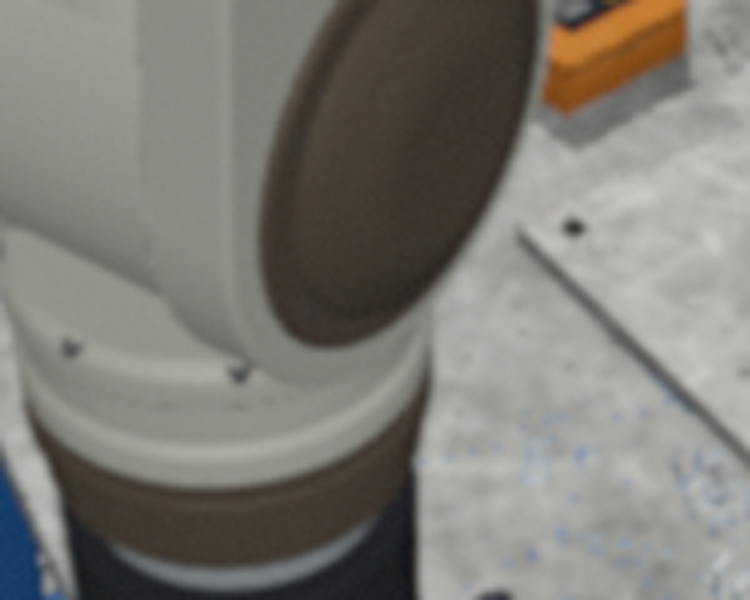

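```bash
python3 -m jog '[{"rotation":[0,0,-8],"travel":[-40,-4,5],"jaw":-0.2},{"rotation":[0,0,-8],"travel":[-40,-4,5],"jaw":-0.2},{"rotation":[0,0,-8],"travel":[-40,-4,5],"jaw":-0.2},{"rotation":[0,0,-8],"travel":[-40,0,5],"jaw":-0.2},{"rotation":[0,0,-5],"travel":[-20,0,0],"jaw":-0.2},{"rotation":[0,0,0],"travel":[0,0,0],"jaw":-0.2}]' 40
python3 - <<'E'
from h import *
n="scene";im=bot.camera(n);x,y,w,h=(230,130,150,120)
b=cv2.resize(im[y:y+h,x:x+w,::-1],None,fx=5,fy=5,interpolation=cv2.INTER_CUBIC)
cv2.imwrite("pics/s_scene.png",b)
E
```

```text
time: 19.5
ee_pos: [0.126, -0.5297, 0.2271]
tcp_rot: [-89.9, -0.0, -43.1]
wrist_force: [0.1, 0.3, -1.0]
opening: 0.0339
```

View pics/s_scene.png

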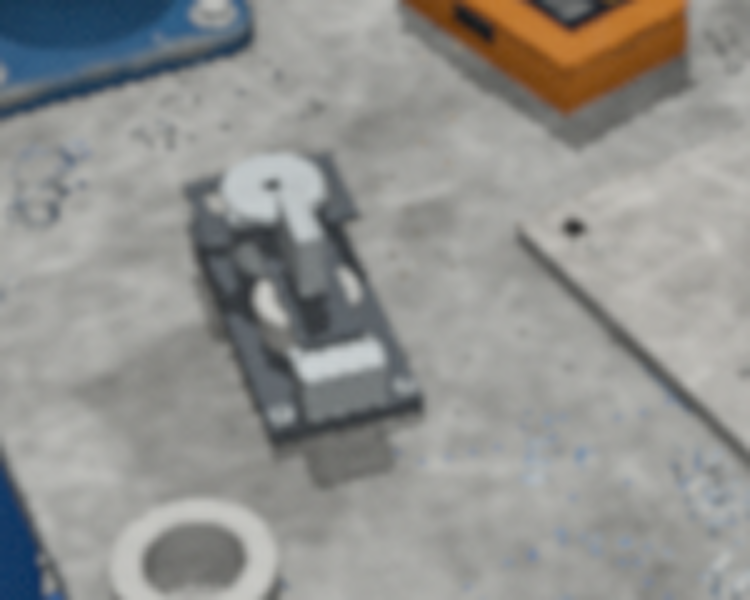

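The scene view shows the strap flat under the head (270,185), with its tail reaching the rest in front of the step (about 340,355). The ring and case have not moved. I'm handing in.

```bash
python3 -c "
from workcell import bot
print(bot.job_done())"
```

```text
the job is handed in; nothing more can be done
None
```

The strap is fitted and the job is handed in at about 19.6 s. It lies flat on the jig, caught under the stud's head, with its tail on the rest in front of the step.

- **Fitting:** I gripped the strap and brought it in with the tail up 30°. The tip edge met the neck at about 4 N, and I levelled the strap about that edge. I then slid it about 22 mm until the far bar met the neck at about 5 N. That puts the stud at roughly jig x −3.
- **Choice I made:** at far-bar contact the tail end sat almost on the front edge of the rest. I backed off 3 mm before lowering, so the strap's origin is at about jig x −11 and the tail end at about 89.
- **Forces:** the highest wrist reading in the fitting was about 11 N. First contact on lowering was at underside z 30.0 mm, as expected for a flat strap.
- **Final pictures:** both cameras show the strap flat under the head, and the ring and case where they were. I did not check the standing bolt up close, but the arm never went near where it was found.
- **Disagreement:** the two cameras differed by about 4.5 mm in world y, and the overlay of the held strap was 1–2 px off. I relied on relative positions and contact instead.

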